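Find the worn control lever by its play and lock it out

TASK

One of the three control-lever heads has a worn spindle: rock the levers from side to side by their handles to feel which one is loose, and swing that one through its whole play both ways, first over the lock-out hole side and finally away from it, so that its hole is clear. Then take the lock-out pin from its stand and put it fully home in that hole, so that the head is marked as a reject. Be gentle: never press on a head with more than 20 N, and leave the other things on the bench where they are.

Things in the scene. Friction and masses are not known exactly. Their poses are not given: they have to be found in the camera images.
- unit_a: One of three outwardly identical control-lever heads, fixed. Origin on the spindle axis at bench height, z up; the lever points along own -x. Base plate x -115 to +60, y +-50, 10 mm thick; aluminium block x -108 to +54, y +-45, top face 50 mm above the bench. Flat steel lever over it, 24 wide, z 52 to 60 mm, reaching x -110; hub 36 mm dia, top at 72 mm.
- lever_a (a joint): Lever angle about its upright spindle, rad: 0 along the unit's -x; positive swings the handle to the unit's -y, off the hole; negative to +y, over it. Drags at about 0.7 N, stays where left. Play: sound heads +-0.03 (3 mm at the handle), the one worn head +-0.21 (21 mm), then a springy stop (about 7 N/mm at the handle). Which is worn varies and cannot be seen.
- handle_a (a point): Centre of the top of the upright round steel handle of lever_a: 14 mm dia, 45 mm tall above the lever, top 105 mm above the bench, 100 mm from the spindle axis. Its axes turn with the lever.
- hole_a (a point): Centre of the mouth of the lock-out hole of unit_a: 12 mm dia, chamfered, blind, 30 mm deep, mouth 50 mm above the bench, at x -70, y +8.5 mm in the unit's frame. With the lever near the middle it lies over most of the hole and keeps the pin out; the hole is clear beyond about +0.13 rad, which only the worn head allows.
- unit_b: One of three outwardly identical control-lever heads, fixed. Origin on the spindle axis at bench height, z up; the lever points along own -x. Base plate x -115 to +60, y +-50, 10 mm thick; aluminium block x -108 to +54, y +-45, top face 50 mm above the bench. Flat steel lever over it, 24 wide, z 52 to 60 mm, reaching x -110; hub 36 mm dia, top at 72 mm.
- lever_b (a joint): Lever angle about its upright spindle, rad: 0 along the unit's -x; positive swings the handle to the unit's -y, off the hole; negative to +y, over it. Drags at about 0.7 N, stays where left. Play: sound heads +-0.03 (3 mm at the handle), the one worn head +-0.21 (21 mm), then a springy stop (about 7 N/mm at the handle). Which is worn varies and cannot be seen.
- handle_b (a point): Centre of the top of the upright round steel handle of lever_b: 14 mm dia, 45 mm tall above the lever, top 105 mm above the bench, 100 mm from the spindle axis. Its axes turn with the lever.
- hole_b (a point): Centre of the mouth of the lock-out hole of unit_b: 12 mm dia, chamfered, blind, 30 mm deep, mouth 50 mm above the bench, at x -70, y +8.5 mm in the unit's frame. With the lever near the middle it lies over most of the hole and keeps the pin out; the hole is clear beyond about +0.13 rad, which only the worn head allows.
- unit_c: One of three outwardly identical control-lever heads, fixed. Origin on the spindle axis at bench height, z up; the lever points along own -x. Base plate x -115 to +60, y +-50, 10 mm thick; aluminium block x -108 to +54, y +-45, top face 50 mm above the bench. Flat steel lever over it, 24 wide, z 52 to 60 mm, reaching x -110; hub 36 mm dia, top at 72 mm.
- lever_c (a joint): Lever angle about its upright spindle, rad: 0 along the unit's -x; positive swings the handle to the unit's -y, off the hole; negative to +y, over it. Drags at about 0.7 N, stays where left. Play: sound heads +-0.03 (3 mm at the handle), the one worn head +-0.21 (21 mm), then a springy stop (about 7 N/mm at the handle). Which is worn varies and cannot be seen.
- handle_c (a point): Centre of the top of the upright round steel handle of lever_c: 14 mm dia, 45 mm tall above the lever, top 105 mm above the bench, 100 mm from the spindle axis. Its axes turn with the lever.
- hole_c (a point): Centre of the mouth of the lock-out hole of unit_c: 12 mm dia, chamfered, blind, 30 mm deep, mouth 50 mm above the bench, at x -70, y +8.5 mm in the unit's frame. With the lever near the middle it lies over most of the hole and keeps the pin out; the hole is clear beyond about +0.13 rad, which only the worn head allows.
- pin: Steel lock-out pin, upright in its stand at the start: stem 10 mm dia, 60 mm long with a chamfered foot, and a round steel knob 22 mm dia, 25 mm tall on top (85 mm in all), 60 g. Origin at the centre of the foot, z up along the pin; the middle of the knob is 72.5 mm above the origin. Fully home in a lock-out hole its foot is 30 mm below the mouth.
- stand: Fixed grey block 50 x 50 x 40 mm with a 13 mm hole, 30 mm deep, that holds the pin at the start (foot 10 mm above the bench). Origin at the centre of its underside.
- spanner: Bystander, loose: open-ended steel spanner, 160 mm, lying; leave alone. Origin at the centre of its underside or middle.
- nozzle: Bystander, loose: stepped steel nozzle standing, 20 mm dia, 45 mm tall; leave alone. Origin at the centre of its underside or middle.
- collar: Bystander, loose: steel collar lying flat, 40 mm dia, 15 mm high; leave alone. Origin at the centre of its underside or middle.
- vial0: Bystander, loose: capped glass sample jar, 32 mm dia, 95 mm tall; leave alone. Origin at the centre of its underside or middle.
- vial1: Bystander, loose: capped glass sample jar, 32 mm dia, 95 mm tall; leave alone. Origin at the centre of its underside or middle.
- driver: Bystander, loose: screwdriver with a black handle, 180 mm, lying; leave alone. Origin at the centre of its underside or middle.
- plunger: Bystander, loose: steel plunger rod lying, 18 mm dia, 70 mm long; leave alone. Origin at the centre of its underside or middle.

How it is judged:
On the way, in this order (a step that is already met when the one before it is completed fails the run):
1. the loose lever is rocked to the hole side (beyond -0.14 rad) (value of joint any of lever_a, lever_b, lever_c below -0.14 rad), for 0.02 s.
2. the loose lever is swung back to the other end of its play, clear of the hole (beyond +0.14 rad) (value of joint any of lever_a, lever_b, lever_c above 0.14 rad), for 0.1 s.
At the end, for the whole second after the job is handed in: The pin stands upright (within 0.15 rad), at rest, in the lock-out hole of the head whose lever is swung clear (beyond +0.10 rad): its foot within 4 mm of the hole's axis and at least 26 mm below the mouth (((horizontal distance between pin and hole_a below 0.004 m and z of pin in the frame of hole_a below -0.026 m and value of joint lever_a above 0.1 rad) or (horizontal distance between pin and hole_b below 0.004 m and z of pin in the frame of hole_b below -0.026 m and value of joint lever_b above 0.1 rad) or (horizontal distance between pin and hole_c below 0.004 m and z of pin in the frame of hole_c below -0.026 m and value of joint lever_c above 0.1 rad)) and angle between pin's own z axis and vertical below 0.15 rad and linear speed of pin below 0.02 m/s); the robot touches nothing.
It fails at once if a head is pressed with more than 20 N by the robot or the pin (contact force between any of unit_a, unit_b, unit_c and the fingers above 20 N or contact force between any of unit_a, unit_b, unit_c and the arm above 20 N or contact force between any of unit_a, unit_b, unit_c and pin above 20 N).
It fails at once if a bystander is moved by more than 20 mm (distance of any of spanner, nozzle, collar, vial0, vial1, driver, plunger from where it was at the start of the episode above 0.02 m).
It also fails if it takes over 66 s, if anything falls off the work surface, if the arm or the gripper's body presses on something with over 40 N, if the wrist force passes 120 N, or if a joint passes its speed limit or range.

ROBOT

A 7-joint arm with a two-finger parallel gripper is mounted at the origin on the work surface. World frame = base frame: x ahead of the robot, y to its left, z up, the work surface at z = 0. Lengths are in m, angles in rad, forces in N, time in s.
With the tool pointing down it reaches from about 0.4 to 0.875 m from the base axis. Payload 19.3 kg.
Tool frame: the origin (TCP) lies midway between the tips of the shut fingers; the grasp point (between the pads) lies 19 mm behind it (bot.grip_point_offset is the distance from the TCP to the grasp point, in m); z points along the fingers, y is the direction in which the jaws open and shut (so a half turn about z gives the same grasp; the last joint's range is limited). The gripper opens to 85 mm and grips with 20 to 120 N. Pads are 22 mm wide; open, the fingers measure 114 mm over their backs; the gripper's body (76 mm by 85 mm) begins 54 mm behind the grasp point. The pads swing forward as they close: fully open they stand 13 mm farther back than shut.
Start: joints at [-1.298, 0.521, -0.036, 1.599, 0.021, 1.021, -0.113], TCP at [0.21, 0.589, 0.231] pointing down, gripper open.
Joint ranges: [-2.91, 2.91], [-0.3, 2.13], [-1.5, 1.42], [0.17, 2.43], [-1.26, 4.41], [0.16, 1.93], [-2.52, 2.52]. Speed limits (rad/s): [1.89, 1.89, 2.39, 2.39, 3.01, 3.01, 3.01].

INTERFACE

Orientations are given as [roll, pitch, yaw] about the fixed x, y, z axes, in that order (R = Rz(yaw) Ry(pitch) Rx(roll)).
In Python, from workcell import bot, viewer, workorder gives the robot as it stands.
- The arm moves only by the tool move_arm, never from a script. Its argument "plan" is a list of rows, each a list of 6 numbers: the shift along the tool's x, y, z scaled (see below), then the turn, a rotation vector about the tool's x, y, z scaled (see below). A call has 1 to 5 rows; each row shifts and turns the commanded pose from where the row before left it, along the tool's axes as they then stand; what a row does not reach is not made up. The controller multiplies each number of a shift by 0.025 m and each number of a turn by pi rad. A row lasts 1/10 s, in which the tool goes at most 50 mm and 8.59 degrees, less where a joint would pass 70% of its speed; a pose out of reach is approached as far as the arm can. A call with a number of a shift or a turn outside -1 to 1 is refused whole. A call with a gripper value outside its range is refused whole. "claw" is the closure, from -1 (fully open) to 1 (shut), so that 0 is half open, set as the call begins (left out, the last holds). The fingers move at their own pace and stop on an object; "force" is the grip in N (left out, the last holds). Time passes only in rows, so rows that do not move let the fingers close. It gives the time, the measured TCP pose, the force and the opening at its end, in the units of the state.
- bot.observe(): the state, without advancing time (a new reading comes with each control period).
- viewer.grab_frame(name): name is "scene" or "top" or "wrist"; returns the picture (384x512x3 uint8, red, green, blue); there is no depth.
- viewer.camera_info(name): a dict with "K" (3x3 intrinsics, pixels), "D" ([k1, k2, p1, p2, k3] as OpenCV has them; the pictures are not rectified), "R" (3x3) and "t" (3): a world point X has camera coordinates R X + t. Camera axes: x right, y down, z forward; pixel columns grow to the right and rows downward; lengths in m; the calibration is good to about 2 mm. A picture is of the moment at which its call begins: read the wrist's pose just before it. camera_info takes no time and is no camera call; for the wrist camera it gives the pose at the moment of the call.
- workorder.job_done(): hands the job in, once; it reports no verdict.
The state is a dict: "clock": time; "qpos": joint angles; "qd": joint speeds; "joint_efforts": joint torques, N m; "position": TCP position; "tool_rot": TCP orientation; "force": force on the tool from outside, world axes, zero at the start; "moment": the same for the moment, N m; "grip_width": finger opening in m.
Only numpy, scipy, OpenCV 4.12 (cv2) and the standard library are available. Lean on these libraries where they do the work, as an engineer would, in place of code of your own. Each camera call takes 0.05 s, during which the arm holds its last target.

## Working session

There is one attempt and no reset: what is moved stays moved. The work goes in short steps, Python scripts to look and compute and a tool call to move; the robot and the scene stay as the last step left them, time stands still between calls to the robot, and variables do not carry over. Pictures are saved under pics/ and viewed, and the job is handed in when it is done.

Besides the shell and the picture viewer there is one more tool, called after "Request:" as name([rows], argument=value, ...), one row to a line, values as JSON. move_arm: Moves the arm, as the interface text tells. Shifts and turns lie within -1 to 1; 1 stands for 0.025 m of shift or pi rad of turn. Its arguments: {"type":"object","properties":{"plan":{"type":"array","items":{"type":"array","items":{"type":"number"}}},"claw":{"type":"number"},"force":{"type":"number"}},"required":["plan"]}

```bash
ls; mkdir -p pics; cat > h.py <<'E'
import numpy as np, cv2
from workcell import bot, viewer, workorder
def save(n,f,im=None):
    im=viewer.grab_frame(n) if im is None else im
    cv2.imwrite('pics/'+f,im[:,:,::-1]); return im
def ray(ci,px):
    K=np.array(ci['K'],float);D=np.array(ci['D'],float);R=np.array(ci['R']);t=np.array(ci['t'])
    u=cv2.undistortPoints(np.array([[px]],float),K,D)[0,0]
    return -R.T@t, R.T@np.array([u[0],u[1],1.])
def onz(ci,px,z):
    o,d=ray(ci,px); return o+d*(z-o[2])/d[2]
def proj(ci,X):
    K=np.array(ci['K'],float);D=np.array(ci['D'],float);R=np.array(ci['R']);t=np.array(ci['t'])
    return cv2.projectPoints(np.array(X,float).reshape(-1,1,3),cv2.Rodrigues(R)[0],t,K,D)[0][:,0]
E
python3 - <<'E'
from h import *
print(bot.observe())
for n in('scene','top','wrist'):
    ci=viewer.camera_info(n);print(n,ci, -np.array(ci['R']).T@np.array(ci['t']));save(n,n+'0.png')
E
```

```text
pics
{'clock': 0.0, 'qpos': array([-1.29817923,  0.52200835, -0.03633939,  1.59997006,  0.02120467,
        1.02110638, -0.11281512]), 'qd': array([ 7.49451461e-04, -5.77531625e-04, -4.57456077e-04, -1.12401678e-03,
        2.04905918e-03, -4.97626493e-05, -2.40138240e-04]), 'joint_efforts': array([ 4.60644624e-04, -9.27085161e+01,  1.97961800e+00, -3.69936347e+01,
        1.76657620e-02,  7.85361277e-03,  3.87069917e-06]), 'position': array([0.21000858, 0.58831905, 0.23074272]), 'tool_rot': array([-3.14048831e+00,  7.64816277e-05,  2.79876266e+00]), 'force': array([-1.12604515,  0.15537414, -0.20043105]), 'moment': array([ 0.01294524, -0.0415288 ,  0.0175392 ]), 'grip_width': 0.08553121519133351}
scene {'K': array([[361.73591725,   0.        , 255.42438925],
       [  0.        , 361.73591725, 190.64333704],
       [  0.        ,   0.        ,   1.        ]]), 'D': array([-0.06895729,  0.        ,  0.        ,  0.        ,  0.        ]), 'R': array([[-0.89163543,  0.45235178,  0.01908209],
       [ 0.24376833,  0.51515709, -0.82169956],
       [-0.38152754, -0.72800483, -0.56960136]
[... 392 characters left out ...]
    [-0.99941631,  0.00579956, -0.03366605],
       [ 0.03363416, -0.00551174, -0.99941901]]), 't': array([0.00329554, 0.57517797, 1.29469235])} [0.53131607 0.00709567 1.31328661]
wrist {'K': array([[337.13634093,   0.        , 256.07169364],
       [  0.        , 337.13634093, 190.58602806],
       [  0.        ,   0.        ,   1.        ]]), 'D': array([-0.02143794,  0.        ,  0.        ,  0.        ,  0.        ]), 'R': array([[ 3.36931813e-01,  9.41528688e-01, -8.26140859e-04],
       [ 9.04351304e-01, -3.23383274e-01,  2.78517462e-01],
       [ 2.61965020e-01, -9.45885147e-02, -9.60430810e-01]]), 't': array([-0.6238282 , -0.0346309 ,  0.37739978])} [0.14264052 0.61185078 0.37159632]
```

View pics/scene0.png

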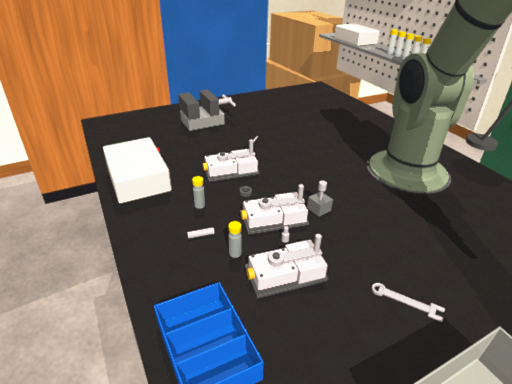

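View pics/top0.png

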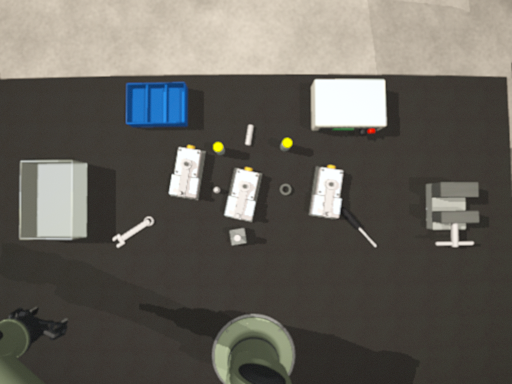

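View pics/wrist0.png

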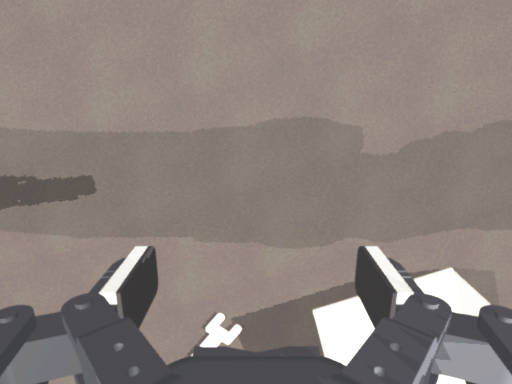

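```bash
python3 - <<'E'
import cv2
a=cv2.imread('pics/top0.png')
cv2.imwrite('pics/top0z.png',cv2.resize(a[130:260,155:280],None,fx=4.6,fy=4.6,interpolation=cv2.INTER_CUBIC))
cv2.imwrite('pics/top0y.png',cv2.resize(a[130:260,270:390],None,fx=4.6,fy=4.6,interpolation=cv2.INTER_CUBIC))
a=cv2.imread('pics/scene0.png')
cv2.imwrite('pics/sc0z.png',cv2.resize(a[130:300,180:340],None,fx=3.5,fy=3.5,interpolation=cv2.INTER_CUBIC))
E
```

```text
(no output)
```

View pics/top0z.png

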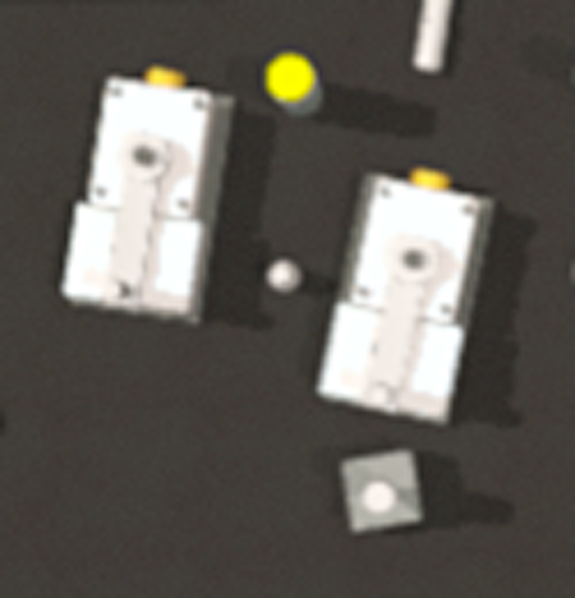

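View pics/top0y.png

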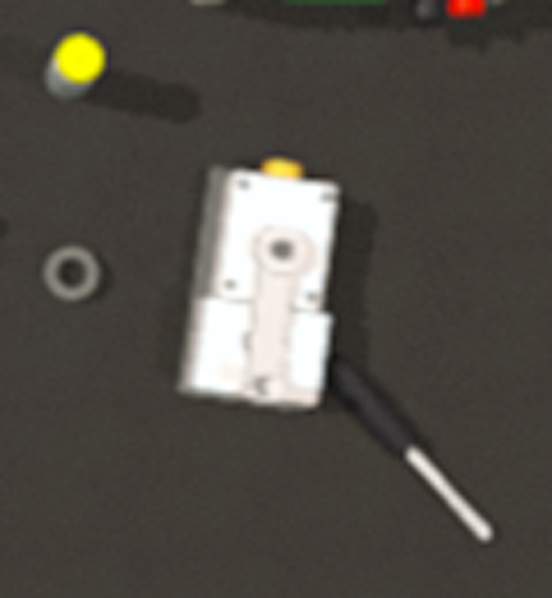

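View pics/sc0z.png

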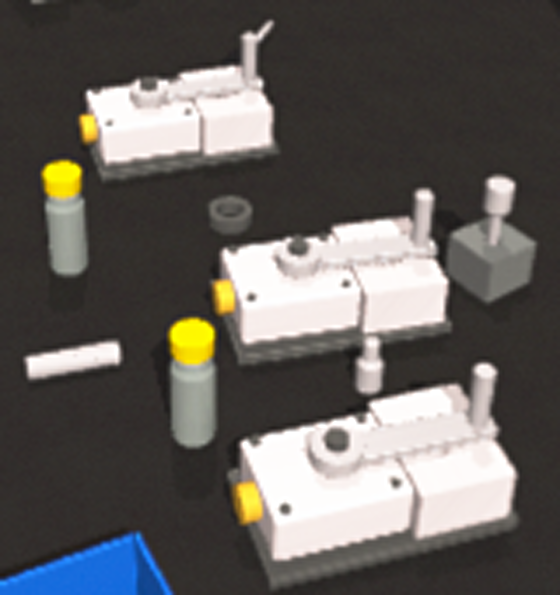

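```bash
python3 - <<'E'
from h import *
ct=viewer.camera_info('top');cs=viewer.camera_info('scene')
def P(c,off,s): return ((c[0]+.5)/s-.5+off[0],(c[1]+.5)/s-.5+off[1])
T=lambda c,z,o=(155,130):onz(ct,P(c,o,4.6),z)
S=lambda c,z:onz(cs,P(c,(180,130),3.5),z)
for nm,hub,hd,o,sh,sd in(('L',(145,155),(124,289),(155,130),(338,440),(484,370)),('M',(413,260),(383,393),(155,130),(299,246),(424,195)),('R',(282,248),(264,383),(270,130),(149,86),(250,38))):
    h=T(hub,.072,o);d=T(hd,.105,o);h2=S(sh,.072);d2=S(sd,.105)
    for a,b in((h,d),(h2,d2)):
        v=a-b;print(nm,a.round(4),b.round(4),np.hypot(*v[:2]).round(4),np.arctan2(v[1],v[0]).round(3))
print('pin',T((379,495),.095),S((500,183),.095))
print('stand',T((382,492),.04))
print('noz',T((284,275),.045),'vialL',T((290,77),.095),'vial',T((80,58),.095,(270,130)),'drv',T((345,365),.02,(270,130)),T((488,535),.01,(270,130)))
E
```

```text
L [0.6691 0.2212 0.072 ] [0.5705 0.2303 0.105 ] 0.099 -0.092
L [0.6696 0.2267 0.072 ] [0.5712 0.2411 0.105 ] 0.0994 -0.146
M [0.5914 0.0264 0.072 ] [0.4961 0.0475 0.105 ] 0.0976 -0.218
M [0.593  0.0306 0.072 ] [0.4959 0.0525 0.105 ] 0.0996 -0.222
R [ 0.5986 -0.2636  0.072 ] [ 0.5012 -0.2423  0.105 ] 0.0996 -0.215
R [ 0.6003 -0.2534  0.072 ] [ 0.5    -0.2439  0.105 ] 0.1008 -0.094
pin [0.42355647 0.05106747 0.095     ] [0.4217213 0.0518486 0.095    ]
stand [0.42089948 0.05081633 0.04      ]
noz [0.58215921 0.12250631 0.045     ] vialL [0.72190978 0.11338061 0.095     ] vial [ 0.7344382  -0.11511629  0.095     ] drv [ 0.51229128 -0.32189036  0.02      ] [ 0.38123534 -0.43354557  0.01      ]
```

```bash
cat >> h.py <<'E'
from scipy.spatial.transform import Rotation as Ro
def rel(target,yaw):
    s=bot.observe();R=Ro.from_euler('xyz',s['tool_rot']);Rt=Ro.from_euler('xyz',[np.pi,0,yaw])
    d=np.array(target)-s['position'];rv=(R.inv()*Rt).as_rotvec()/np.pi
    print('clock',s['clock'].__round__(2) ,'pos',s['position'].round(4),'yaw',s['tool_rot'][2].round(3),'grip',round(s['grip_width'],4))
    print('F',s['force'].round(2),'turn units',rv.round(4),'shift units in final tool frame',(Rt.inv().apply(d)/0.025).round(3),'in current',(R.inv().apply(d)/.025).round(3))
E
python3 -c "
from h import *
rel([0.60,0.23,0.231],3.02)"
```

```text
clock 0.15 pos [0.21   0.5884 0.2309] yaw 2.799 grip 0.0856
F [-0.87 -0.9   0.11] turn units [-0.0003 -0.     -0.0704] shift units in final tool frame [-1.7222e+01 -1.2339e+01 -5.0000e-03] in current [-1.951e+01 -8.259e+00  3.000e-03]
```

Request:
move_arm([
  [0,0,0,0,0,-0.035],
  [0,0,0,0,0,-0.035],
  [-1,-0.72,0,0,0,0],
  [-1,-0.72,0,0,0,0],
  [-1,-0.72,0,0,0,0],
])

```text
clock: 0.65
position: [0.2786, 0.5249, 0.231]
tool_rot: [-3.141, -0.0, 3.019]
force: [0.2, -0.1, -0.4]
grip_width: 0.0852
```

Request:
move_arm([
  [-1,-0.72,0,0,0,0],
  [-1,-0.72,0,0,0,0],
  [-1,-0.72,0,0,0,0],
  [-1,-0.72,0,0,0,0],
  [-1,-0.72,0,0,0,0],
])

```text
clock: 1.15
position: [0.3917, 0.4202, 0.2312]
tool_rot: [-3.141, -0.0, 3.019]
force: [0.7, 0.4, 0.8]
grip_width: 0.0854
```

Request:
move_arm([
  [-1,-0.72,0,0,0,0],
  [-1,-0.72,0,0,0,0],
  [-1,-0.72,0,0,0,0],
  [-1,-0.72,0,0,0,0],
  [-1,-0.72,0,0,0,0],
])

```text
clock: 1.65
position: [0.5047, 0.3155, 0.2312]
tool_rot: [-3.141, -0.0, 3.019]
force: [0.5, -1.1, 0.3]
grip_width: 0.0853
```

Request:
move_arm([
  [-1,-0.72,0,0,0,0],
  [-1,-0.72,0,0,0,0],
  [-1,-0.72,0,0,0,0],
  [0,0,0,0,0,0],
])

```text
clock: 2.05
position: [0.5744, 0.2497, 0.2309]
tool_rot: [-3.14, 0.001, 3.014]
force: [-0.4, -0.6, -0.6]
grip_width: 0.0858
```

```bash
python3 - <<'E'
from h import *
rel([0.60,0.23,0.231],3.02)
print(viewer.camera_info('wrist'))
save('wrist','wL.png')
E
```

```text
clock 2.05 pos [0.5744 0.2497 0.2309] yaw 3.014 grip 0.0858
F [-0.41 -0.62 -0.59] turn units [-0.0006  0.0003 -0.002 ] shift units in final tool frame [-1.113 -0.66  -0.004] in current [-1.118 -0.653 -0.002]
{'K': array([[337.13634093,   0.        , 256.07169364],
       [  0.        , 337.13634093, 190.58602806],
       [  0.        ,   0.        ,   1.        ]]), 'D': array([-0.02143794,  0.        ,  0.        ,  0.        ,  0.        ]), 'R': array([[ 0.1285176 ,  0.99170618, -0.00144284],
       [ 0.95226144, -0.12299935,  0.27940886],
       [ 0.27691402, -0.03728292, -0.96017113]]), 't': array([-0.32058238, -0.55131926,  0.22710161])}
```

View pics/wL.png

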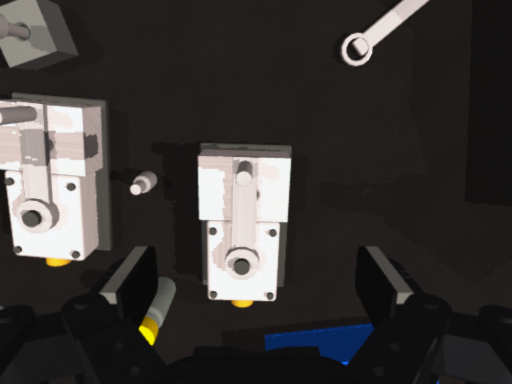

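```bash
python3 - <<'E'
import cv2
a=cv2.imread('pics/wL.png')
cv2.imwrite('pics/wLz.png',cv2.resize(a[140:310,190:300],None,fx=3.5,fy=3.5,interpolation=cv2.INTER_CUBIC))
cv2.imwrite('pics/wMz.png',cv2.resize(a[0:270,0:120],None,fx=2.2,fy=2.2,interpolation=cv2.INTER_CUBIC))
E
```

```text
(no output)
```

View pics/wLz.png

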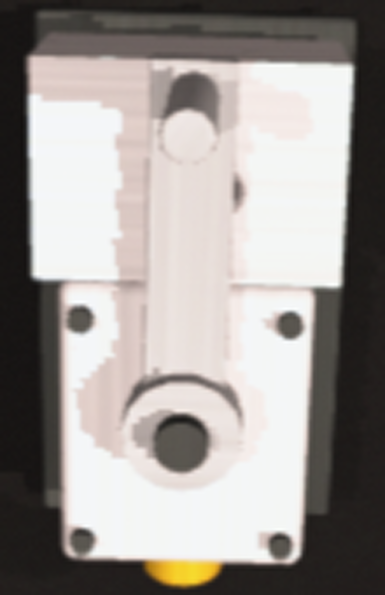

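```bash
python3 - <<'E'
from h import *
ci=viewer.camera_info('wrist')
def P(c,off=(190,140),s=3.5): return ((c[0]+.5)/s-.5+off[0],(c[1]+.5)/s-.5+off[1])
w=lambda c,z:onz(ci,P(c),z)
hub=w((181,443),.072);hd=w((188,136),.105);c1=w((29,57),.05);c2=w((353,65),.05);ho=w((238,192),.05)
v=hub-hd;e=c2-c1
print(hub,hd,np.hypot(*v[:2]),np.arctan2(v[1],v[0]))
phi=np.arctan2(-e[0],e[1]);print(c1,c2,np.linalg.norm(e),'yaw from edge',phi)
m=(c1+c2)/2; print('spindle from edge',m[:2]+.108*np.array([np.cos(phi),np.sin(phi)]))
R=lambda p:np.array([[np.cos(p),np.sin(p)],[-np.sin(p),np.cos(p)]])
print('hole in unit',R(phi)@(ho-hub)[:2],'lever',R(phi)@(hd-hub)[:2])
# M rough
print(onz(ci,(31,219),.072),onz(ci,(3,117),.105))
E
```

```text
[0.66354825 0.2249124  0.072     ] [0.56701504 0.24149898 0.105     ] 0.09794780946199472 -0.1701609438820119
[0.5526543  0.19715495 0.05      ] [0.56619388 0.28557676 0.05      ] 0.08945241864508556 yaw from edge -0.151944662800591
spindle from edge [0.66617978 0.2250189 ]
hole in unit [-0.06797958  0.01443812] lever [-0.09793156  0.00178415]
[0.58884569 0.03161761 0.072     ] [0.49375545 0.06108305 0.105     ]
```

```bash
python3 -c "
from h import *
rel([0.570,0.241,0.070],2.99)"
```

```text
clock 2.1 pos [0.5728 0.2519 0.2308] yaw 3.016 grip 0.0853
F [-0.88  0.74 -0.07] turn units [-0.0003 -0.      0.0081] shift units in final tool frame [ 0.043 -0.447  6.434] in current [ 0.054 -0.44   6.434]
```

Request:
move_arm([
  [0.05,-0.45,0,0,0,0.008],
  [0,0,1,0,0,0],
  [0,0,1,0,0,0],
  [0,0,1,0,0,0],
  [0,0,0,0,0,0],
], claw=0.3)

```text
clock: 2.6
position: [0.5668, 0.2424, 0.1536]
tool_rot: [-3.139, -0.004, 2.994]
force: [0.5, 0.7, -0.1]
grip_width: 0.0297
```

```bash
python3 -c "
from h import *
rel([0.570,0.241,0.070],2.99)
save('wrist','wL2.png')"
```

```text
clock 2.6 pos [0.5668 0.2424 0.1536] yaw 2.994 grip 0.0297
F [ 0.53  0.69 -0.15] turn units [-0.0009 -0.0013  0.0012] shift units in final tool frame [-0.134 -0.035  3.346] in current [-0.148 -0.026  3.345]
```

View pics/wL2.png

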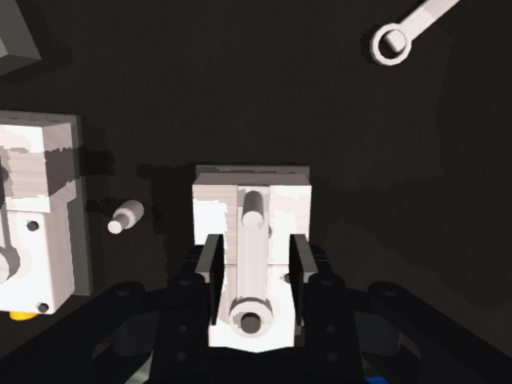

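```bash
python3 -c "
from h import *
ci=viewer.camera_info('wrist');s=bot.observe()
print(onz(ci,(253,221),.105), s['position'], proj(ci,[0.57,0.241,.105]))"
```

```text
[0.57066015 0.23974614 0.105     ] [0.56785892 0.24267538 0.15563695] [[254.87946207 219.70694398]]
```

Request:
move_arm([
  [-0.1,-0.06,0.9,0,0,0],
  [0,0,1,0,0,0],
  [0,0,0.9,0,0,0],
  [0,0,0.5,0,0,0],
  [0,0,0,0,0,0],
])

```text
clock: 3.15
position: [0.571, 0.2409, 0.0736]
tool_rot: [-3.141, -0.001, 2.994]
force: [0.1, -0.7, 1.2]
grip_width: 0.03
```

```bash
python3 -c "
from h import *
rel([0.5707,0.240,0.070],2.99)"
```

```text
clock 3.15 pos [0.571  0.2409 0.0736] yaw 2.994 grip 0.03
F [ 0.1  -0.65  1.19] turn units [-0.0002 -0.0003  0.0012] shift units in final tool frame [ 0.005 -0.038  0.143] in current [ 0.005 -0.038  0.143]
```

Request:
move_arm([
  [0,0.24,0,0,0,0],
  [0,0.04,0,0,0,0],
  [0,0.04,0,0,0,0],
  [0,0.04,0,0,0,0],
  [0,0,0,0,0,0],
])

```text
clock: 3.65
position: [0.573, 0.2496, 0.0742]
tool_rot: [-3.141, 0.0, 2.993]
force: [0.2, -3.1, 2.4]
grip_width: 0.0297
```

Request:
move_arm([
  [0,0.03,0,0,0,0],
  [0,0,0,0,0,0],
])

```text
clock: 3.85
position: [0.5729, 0.2499, 0.0739]
tool_rot: [-3.141, 0.0, 2.993]
force: [-0.4, -4.6, 3.9]
grip_width: 0.0299
```

Request:
move_arm([
  [0,0.03,0,0,0,0],
  [0,0,0,0,0,0],
])

```text
clock: 4.05
position: [0.573, 0.2503, 0.0738]
tool_rot: [-3.14, -0.0, 2.993]
force: [-1.4, -8.0, 5.2]
grip_width: 0.0302
```

Request:
move_arm([
  [0,-0.4,0,0,0,0],
  [0,0,-1,0,0,0],
  [0,0,-1,0,0,0],
  [0,0,-1,0,0,0],
  [0,-0.6,-0.5,0,0,0],
])

```text
clock: 4.55
position: [0.5695, 0.228, 0.1631]
tool_rot: [3.139, 0.002, 2.996]
force: [0.1, 0.6, -0.3]
grip_width: 0.0298
```

```bash
python3 -c "
from h import *
rel([0.495,0.051,0.155],2.92)"
```

```text
clock 4.55 pos [0.5695 0.228  0.1631] yaw 2.996 grip 0.0298
F [ 0.07  0.6  -0.32] turn units [0.0008 0.0005 0.0241] shift units in final tool frame [ 1.352 -7.564  0.325] in current [ 1.922 -7.441  0.303]
```

Request:
move_arm([
  [0.2,-0.9,0,0,0,0.024],
  [0.2,-1,0,0,0,0],
  [0.2,-1,0,0,0,0],
  [0.2,-1,0,0,0,0],
  [0.2,-1,0,0,0,0],
])

```text
clock: 5.05
position: [0.5182, 0.1099, 0.1609]
tool_rot: [-3.141, -0.0, 2.918]
force: [0.2, -0.4, 0.8]
grip_width: 0.0298
```

Request:
move_arm([
  [0.2,-1,0,0,0,0],
  [0.2,-1,0,0,0,0],
  [0,-0.2,0,0,0,0],
  [0,0,0,0,0,0],
])

```text
clock: 5.45
position: [0.4969, 0.0591, 0.1612]
tool_rot: [-3.141, -0.0, 2.916]
force: [-0.4, 0.8, -0.1]
grip_width: 0.0299
```

```bash
python3 -c "
from h import *
rel([0.495,0.051,0.155],2.92)
save('wrist','wM.png')"
```

```text
clock 5.45 pos [0.4969 0.0591 0.1612] yaw 2.916 grip 0.0299
F [-0.35  0.76 -0.05] turn units [-0.0001 -0.     -0.0012] shift units in final tool frame [ 0.004 -0.334  0.248] in current [ 0.003 -0.334  0.248]
```

View pics/wM.png

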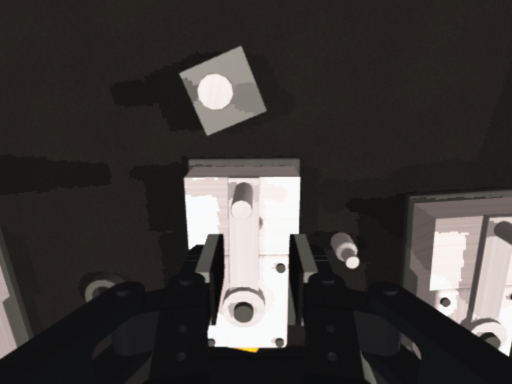

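```bash
cat > m.py <<'E'
from h import *
def unit(ci,hubp,hdp,c1p,c2p):
    hub=onz(ci,hubp,.072);hd=onz(ci,hdp,.105);c1=onz(ci,c1p,.05);c2=onz(ci,c2p,.05);e=c2-c1;phi=np.arctan2(-e[0],e[1])
    R=np.array([[np.cos(phi),np.sin(phi)],[-np.sin(phi),np.cos(phi)]])
    sp=((c1+c2)/2)[:2]+.108*R[0];l=R@(hd-hub)[:2]
    print('hub',hub,'handle',hd,'edge',np.linalg.norm(e),'phi',phi,'sp from edge',sp,'handle in unit',l,'angle',np.arctan2(-l[1],-l[0]) )
    for s in(hub[:2],sp): print('hole',s+R.T@[-.07,.0085])
E
python3 - <<'E'
from m import *
ci=viewer.camera_info('wrist')
unit(ci,(244,313),(242,207),(187,178),(299.5,177))
print('knob',onz(ci,(215,92),.095))
rel([0.495,0.051,0.07],2.92)
E
```

```text
hub [0.5893995  0.02864323 0.072     ] handle [0.4915949 0.0519705 0.105    ] edge 0.08665716680911673 phi -0.2160841004605971 sp from edge [0.59185449 0.02879243] handle in unit [-0.10053163  0.00181485] angle -0.018050521871520966
hole [0.52284984 0.05195401]
hole [0.52530483 0.05210321]
knob [0.42157823 0.05203348 0.095     ]
clock 5.5 pos [0.4973 0.0602 0.1612] yaw 2.917 grip 0.0301
F [0.19 0.7  0.98] turn units [ 0.0001  0.     -0.0008] shift units in final tool frame [ 0.009 -0.379  3.648] in current [ 0.008 -0.38   3.648]
```

Request:
move_arm([
  [0.1,-0.36,0,0,0,0],
  [0,0,1,0,0,0],
  [0,0,1,0,0,0],
  [0,0,1,0,0,0],
  [0,0,0.6,0,0,0],
])

```text
clock: 6.0
position: [0.4921, 0.0524, 0.0696]
tool_rot: [-3.141, -0.002, 2.919]
force: [-0.5, -0.6, 0.0]
grip_width: 0.0299
```

Request:
move_arm([
  [0,0.2,0,0,0,0],
  [0,0.05,0,0,0,0],
  [0,0.04,0,0,0,0],
  [0,0,0,0,0,0],
])

```text
clock: 6.4
position: [0.495, 0.0597, 0.0721]
tool_rot: [3.141, 0.001, 2.919]
force: [0.2, -0.0, -1.1]
grip_width: 0.0296
```

Request:
move_arm([
  [0,0.04,0,0,0,0],
  [0,0.04,0,0,0,0],
  [0,0,0,0,0,0],
])

```text
clock: 6.7
position: [0.4952, 0.0614, 0.0715]
tool_rot: [3.141, 0.0, 2.918]
force: [-0.0, -0.2, -0.4]
grip_width: 0.03
```

Request:
move_arm([
  [0,0.04,0,0,0,0],
  [0,0,0,0,0,0],
])

```text
clock: 6.9
position: [0.4953, 0.0624, 0.0713]
tool_rot: [3.142, 0.0, 2.918]
force: [0.1, 0.3, 0.9]
grip_width: 0.03
```

Request:
move_arm([
  [0,0.03,0,0,0,0],
  [0,0,0,0,0,0],
])

```text
clock: 7.1
position: [0.4954, 0.0631, 0.0713]
tool_rot: [-3.142, 0.0, 2.918]
force: [0.0, -0.6, 0.6]
grip_width: 0.0299
```

Request:
move_arm([
  [0,0.03,0,0,0,0],
  [0,0.03,0,0,0,0],
  [0,0,0,0,0,0],
])

```text
clock: 7.4
position: [0.4957, 0.0646, 0.0713]
tool_rot: [3.142, -0.0, 2.918]
force: [0.5, -0.0, -0.2]
grip_width: 0.0299
```

Request:
move_arm([
  [0,0.04,0,0,0,0],
  [0,0,0,0,0,0],
])

```text
clock: 7.6
position: [0.496, 0.0656, 0.0713]
tool_rot: [3.142, -0.0, 2.918]
force: [0.1, -0.0, 0.6]
grip_width: 0.0302
```

```bash
python3 -c "
from h import *
rel([0.495,0.051,0.07],2.92)
save('wrist','wM2.png')"
```

```text
clock 7.6 pos [0.496  0.0656 0.0713] yaw 2.918 grip 0.0302
F [ 0.15 -0.01  0.56] turn units [ 0.     -0.     -0.0006] shift units in final tool frame [-0.091 -0.578  0.051] in current [-0.092 -0.578  0.051]
```

View pics/wM2.png

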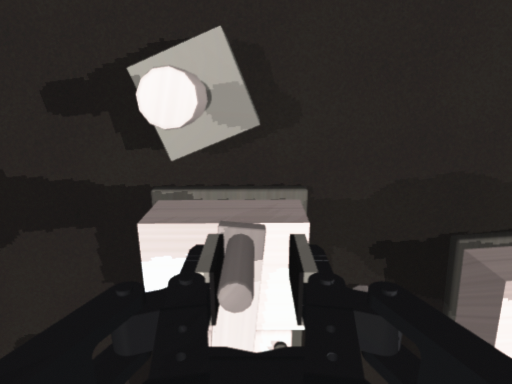

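Request:
move_arm([
  [0,0.1,0,0,0,0],
  [0,0.1,0,0,0,0],
  [0,0.08,0,0,0,0],
  [0,0,0,0,0,0],
])

```text
clock: 8.05
position: [0.4976, 0.0727, 0.0713]
tool_rot: [3.141, 0.0, 2.919]
force: [-0.1, -0.2, -0.3]
grip_width: 0.0298
```

Request:
move_arm([
  [0,0.06,0,0,0,0],
  [0,0.06,0,0,0,0],
  [0,0,0,0,0,0],
])

```text
clock: 8.35
position: [0.4982, 0.0754, 0.0713]
tool_rot: [3.142, 0.0, 2.918]
force: [0.3, 0.5, 0.5]
grip_width: 0.0299
```

Request:
move_arm([
  [0,0.05,0,0,0,0],
  [0,0.04,0,0,0,0],
  [0,0,0,0,0,0],
])

```text
clock: 8.65
position: [0.4987, 0.0775, 0.0713]
tool_rot: [3.142, 0.0, 2.918]
force: [0.4, -0.5, -0.5]
grip_width: 0.0299
```

Request:
move_arm([
  [0,0.05,0,0,0,0],
  [0,0,0,0,0,0],
])

```text
clock: 8.85
position: [0.499, 0.0783, 0.0713]
tool_rot: [-3.141, 0.0, 2.918]
force: [-0.5, -3.5, -0.4]
grip_width: 0.0299
```

Request:
move_arm([
  [0,0.05,0,0,0,0],
  [0,0,0,0,0,0],
])

```text
clock: 9.05
position: [0.4992, 0.079, 0.0713]
tool_rot: [-3.141, -0.0, 2.917]
force: [0.4, -7.1, 0.3]
grip_width: 0.03
```

Request:
move_arm([
  [0,0.04,0,0,0,0],
  [0,0,0,0,0,0],
])

```text
clock: 9.25
position: [0.4993, 0.0795, 0.0712]
tool_rot: [-3.14, -0.0, 2.917]
force: [0.5, -11.6, 0.5]
grip_width: 0.03
```

Request:
move_arm([
  [0,-0.36,0,0,0,0],
  [0,-0.3,0,0,0,0],
  [0,-0.3,0,0,0,0],
  [0,-0.3,0,0,0,0],
  [0,-0.3,0,0,0,0],
])

```text
clock: 9.75
position: [0.4906, 0.0423, 0.0713]
tool_rot: [3.141, -0.0, 2.918]
force: [-0.8, 0.1, -1.3]
grip_width: 0.0299
```

Request:
move_arm([
  [0,-0.2,0,0,0,0],
  [0,-0.15,0,0,0,0],
  [0,-0.1,0,0,0,0],
  [0,0,0,0,0,0],
])

```text
clock: 10.15
position: [0.4883, 0.0315, 0.0713]
tool_rot: [-3.142, 0.0, 2.918]
force: [-0.2, 0.0, -0.0]
grip_width: 0.03
```

Request:
move_arm([
  [0,-0.08,0,0,0,0],
  [0,0,0,0,0,0],
])

```text
clock: 10.35
position: [0.4879, 0.0298, 0.0713]
tool_rot: [-3.142, 0.0, 2.918]
force: [-0.6, 0.1, 0.1]
grip_width: 0.0301
```

Request:
move_arm([
  [0,-0.1,0,0,0,0],
  [0,-0.04,0,0,0,0],
  [0,0,0,0,0,0],
])

```text
clock: 10.65
position: [0.487, 0.0263, 0.0713]
tool_rot: [-3.141, -0.0, 2.918]
force: [0.1, 0.5, -0.6]
grip_width: 0.03
```

Request:
move_arm([
  [0,-0.04,0,0,0,0],
  [0,0,0,0,0,0],
])

```text
clock: 10.85
position: [0.4869, 0.0254, 0.0713]
tool_rot: [-3.142, 0.0, 2.918]
force: [0.6, -0.2, 0.6]
grip_width: 0.0298
```

Request:
move_arm([
  [0,-0.04,0,0,0,0],
  [0,0,0,0,0,0],
])

```text
clock: 11.05
position: [0.4866, 0.0244, 0.0713]
tool_rot: [-3.142, 0.0, 2.918]
force: [0.0, -0.0, -0.1]
grip_width: 0.0298
```

Request:
move_arm([
  [0,-0.04,0,0,0,0],
  [0,0,0,0,0,0],
])

```text
clock: 11.25
position: [0.4864, 0.0234, 0.0713]
tool_rot: [-3.142, -0.0, 2.918]
force: [0.5, 0.1, -0.5]
grip_width: 0.0298
```

Request:
move_arm([
  [0,-0.04,0,0,0,0],
  [0,0,0,0,0,0],
])

```text
clock: 11.45
position: [0.4862, 0.0224, 0.0713]
tool_rot: [-3.142, -0.0, 2.918]
force: [-0.3, -0.3, -0.5]
grip_width: 0.0299
```

Request:
move_arm([
  [0,-0.04,0,0,0,0],
  [0,0,0,0,0,0],
])

```text
clock: 11.65
position: [0.4859, 0.0214, 0.0713]
tool_rot: [-3.141, -0.0, 2.918]
force: [0.3, 0.4, 0.3]
grip_width: 0.0299
```

Request:
move_arm([
  [0,-0.04,0,0,0,0],
  [0,0,0,0,0,0],
])

```text
clock: 11.85
position: [0.4857, 0.0205, 0.0713]
tool_rot: [-3.142, -0.0, 2.918]
force: [-0.5, 0.7, -0.6]
grip_width: 0.0296
```

Request:
move_arm([
  [0,-0.03,0,0,0,0],
  [0,0,0,0,0,0],
])

```text
clock: 12.05
position: [0.4856, 0.0199, 0.0713]
tool_rot: [3.142, 0.0, 2.918]
force: [0.3, 0.1, 0.4]
grip_width: 0.0302
```

```bash
python3 -c "
from h import *
save('wrist','wM3.png')"
```

```text
(no output)
```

View pics/wM3.png

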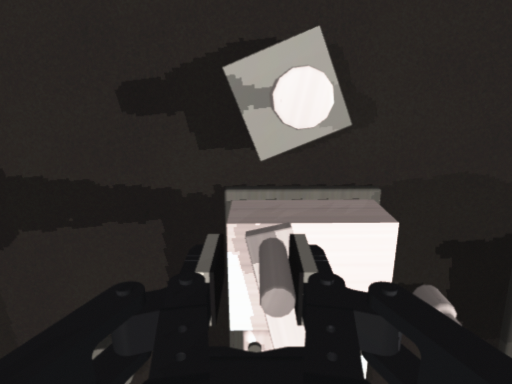

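Request:
move_arm([
  [0,-0.04,0,0,0,0],
  [0,0,0,0,0,0],
])

```text
clock: 12.3
position: [0.4855, 0.0192, 0.0713]
tool_rot: [3.141, 0.0, 2.918]
force: [2.9, 3.2, -1.6]
grip_width: 0.0298
```

Request:
move_arm([
  [0,-0.04,0,0,0,0],
  [0,0,0,0,0,0],
])

```text
clock: 12.5
position: [0.4854, 0.0185, 0.0713]
tool_rot: [3.141, 0.0, 2.919]
force: [2.7, 7.0, -2.1]
grip_width: 0.03
```

Request:
move_arm([
  [0,-0.04,0,0,0,0],
  [0,0,0,0,0,0],
])

```text
clock: 12.7
position: [0.4854, 0.018, 0.0713]
tool_rot: [3.14, 0.001, 2.919]
force: [2.5, 8.9, -3.8]
grip_width: 0.03
```

Request:
move_arm([
  [0,0.36,0,0,0,0],
  [0,0,-1,0,0,0],
  [0,0,-1,0,0,0],
  [0,0.5,-1,0,0,0],
  [0,0.5,-0.6,0,0,0],
])

```text
clock: 13.2
position: [0.4928, 0.0503, 0.163]
tool_rot: [3.141, 0.001, 2.917]
force: [0.8, 0.4, 0.4]
grip_width: 0.0298
```

Request:
move_arm([
  [0,0,0,0,0,0],
  [0,0,0,0,0,0],
], claw=-0.1)

```text
clock: 13.4
position: [0.4921, 0.05, 0.161]
tool_rot: [-3.141, -0.0, 2.919]
force: [-1.4, 0.7, -0.3]
grip_width: 0.047
```

```bash
python3 - <<'E'
from h import *
import json
rel([0.495,0.051,0.155],2.92)
ci=viewer.camera_info('wrist');a=save('wrist','wM4.png')
import pickle;pickle.dump(ci,open('ci4.pkl','wb'))
cv2.imwrite('pics/wM4z.png',cv2.resize(a[40:340,160:330,::-1],None,fx=2.0,fy=2.0,interpolation=cv2.INTER_CUBIC))
E
```

```text
clock 13.4 pos [0.4921 0.05   0.161 ] yaw 2.919 grip 0.047
F [-1.44  0.72 -0.29] turn units [-0.0001 -0.0001 -0.0005] shift units in final tool frame [-0.103  0.064  0.241] in current [-0.102  0.065  0.241]
```

View pics/wM4.png

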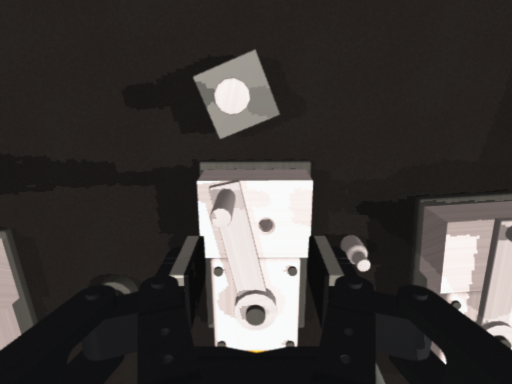

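View pics/wM4z.png

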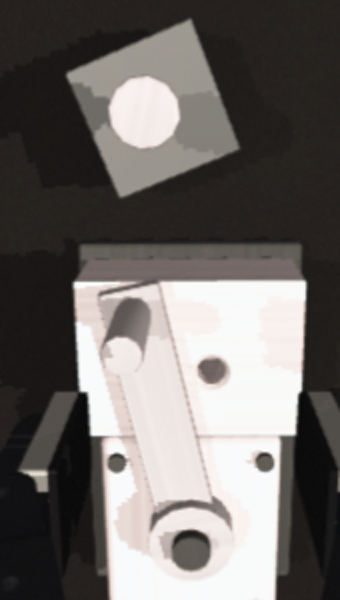

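```bash
python3 - <<'E'
from m import *
import pickle
ci=pickle.load(open('ci4.pkl','rb'))
a=cv2.imread('pics/wM4.png')
g=cv2.cvtColor(a,cv2.COLOR_BGR2GRAY)
sub=g[212:240,252:282]; m=(sub<130).astype(np.uint8)
n,l,st,c=cv2.connectedComponentsWithStats(m);i=1+np.argmax(st[1:,4]);hp=c[i]+[252,212];print('hole px',hp,st[i])
sub=g[70:125,205:260]; m=(sub>195).astype(np.uint8)
n,l,st,c=cv2.connectedComponentsWithStats(m);i=1+np.argmax(st[1:,4]);kp=c[i]+[205,70];print('knob px',kp,st[i])
h=onz(ci,hp,.05);k=onz(ci,kp,.095);print('hole',h,'knob',k,'dist',k-h)
unit(ci,(255.5,315),(222,218),(197.5,180.5),(312.5,180.5))
s=bot.observe();print(s['position'])
# knob dia check
for dx in(-17,17): print(onz(ci,kp+[dx,0],.095))
E
```

```text
hole px [265.63063063 224.71171171] [  7   8  13  11 111]
knob px [231.7374477   95.68514644] [ 10   8  35  36 956]
hole [0.52304581 0.05017775 0.05      ] knob [0.42067219 0.05087612 0.095     ] dist [-0.10237362  0.00069837  0.045     ]
hub [0.58798145 0.02706556 0.072     ] handle [0.49066329 0.02793714 0.105     ] edge 0.0887343960896103 phi -0.22391277447362812 sp from edge [0.59079895 0.02604158] handle in unit [-0.09508225 -0.02075933] angle 0.2149570818281841
hole [0.52161632 0.05089662]
hole [0.52443381 0.04987263]
[0.49191474 0.04963537 0.16064367]
[0.41842629 0.04106694 0.095     ]
[0.42291129 0.06068221 0.095     ]
```

```bash
python3 -c "
from h import *
rel([0.4215,0.0512,0.16],2.918)"
```

```text
clock 13.45 pos [0.4919 0.0496 0.1606] yaw 2.918 grip 0.0469
F [ 0.13  0.21 -0.98] turn units [-0.0003 -0.0003 -0.    ] shift units in final tool frame [ 2.76  -0.564  0.026] in current [ 2.76  -0.564  0.029]
```

Request:
move_arm([
  [0.92,-0.19,0,0,0,0],
  [0.92,-0.19,0,0,0,0],
  [0.92,-0.19,0,0,0,0],
  [0,0,0,0,0,0],
  [0,0,0,0,0,0],
])

```text
clock: 13.95
position: [0.4218, 0.0511, 0.1609]
tool_rot: [-3.141, -0.001, 2.918]
force: [1.2, -0.6, 0.1]
grip_width: 0.047
```

```bash
python3 - <<'E'
from h import *
rel([0.4215,0.0512,0.0635],2.918)
ci=viewer.camera_info('wrist');a=save('wrist','wP.png')
print(proj(ci,[0.4215,0.0512,.095]))
E
```

```text
clock 13.95 pos [0.4218 0.0511 0.1609] yaw 2.918 grip 0.047
F [ 1.18 -0.6   0.06] turn units [-0.0002 -0.0002 -0.0001] shift units in final tool frame [1.200e-02 2.000e-03 3.896e+00] in current [0.01  0.004 3.896]
[[257.19475657 207.22531734]]
```

View pics/wP.png

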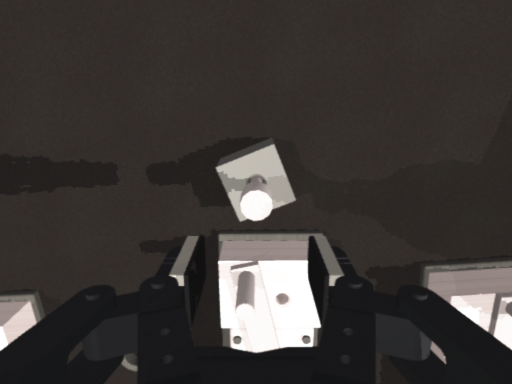

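Request:
move_arm([
  [0,0,1,0,0,0],
  [0,0,1,0,0,0],
  [0,0,1,0,0,0],
  [0,0,0.85,0,0,0],
  [0,0,0,0,0,0],
])

```text
clock: 14.5
position: [0.4212, 0.0511, 0.0628]
tool_rot: [-3.14, -0.004, 2.918]
force: [0.1, 0.0, -0.2]
grip_width: 0.0471
```

```bash
python3 - <<'E'
from h import *
rel([0.4215,0.0512,0.0635],2.918)
save('wrist','wP2.png')
E
```

```text
clock 14.5 pos [0.4212 0.0511 0.0628] yaw 2.918 grip 0.0471
F [ 0.09  0.   -0.21] turn units [-0.0006 -0.0011 -0.    ] shift units in final tool frame [-0.012  0.008 -0.028] in current [-0.012  0.008 -0.028]
```

View pics/wP2.png

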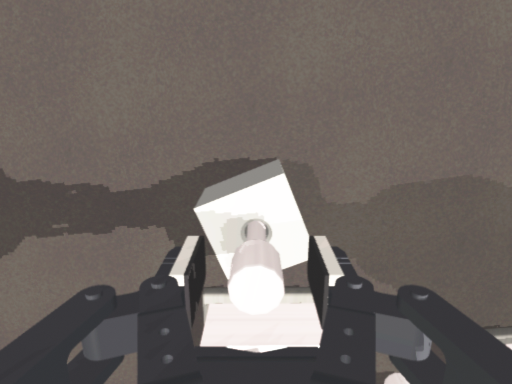

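Knob (257,283) sits centred between the pads. Grip.

Request:
move_arm([
  [0,0,0,0,0,0],
  [0,0,0,0,0,0],
  [0,0,0,0,0,0],
  [0,0,0,0,0,0],
  [0,0,0,0,0,0],
], claw=1, force=40)

```text
clock: 15.05
position: [0.4227, 0.0515, 0.0658]
tool_rot: [3.141, 0.002, 2.918]
force: [-0.9, -0.5, 9.5]
grip_width: 0.0209
```

Request:
move_arm([
  [0,0,-0.4,0,0,0],
  [0,0,-1,0,0,0],
  [0,0,-1,0,0,0],
  [0,0,-1,0,0,0],
  [0,0,-0.9,0,0,0],
])

```text
clock: 15.55
position: [0.422, 0.0515, 0.1746]
tool_rot: [3.141, 0.001, 2.918]
force: [-0.0, -0.7, -0.4]
grip_width: 0.021
```

Request:
move_arm([
  [0,0,0,0,0,0],
  [0,0,0,0,0,0],
])

```text
clock: 15.75
position: [0.4221, 0.0516, 0.1732]
tool_rot: [3.141, 0.001, 2.918]
force: [-0.8, 0.3, -0.6]
grip_width: 0.0206
```

```bash
python3 - <<'E'
from h import *
rel([0.5235,0.0505,0.17],2.918)
save('wrist','wP3.png');save('scene','sP3.png')
E
```

```text
clock 15.75 pos [0.4221 0.0516 0.1732] yaw 2.918 grip 0.0206
F [-0.82  0.31 -0.61] turn units [0.0002 0.0004 0.0001] shift units in final tool frame [-3.964  0.857  0.129] in current [-3.964  0.856  0.135]
```

View pics/wP3.png

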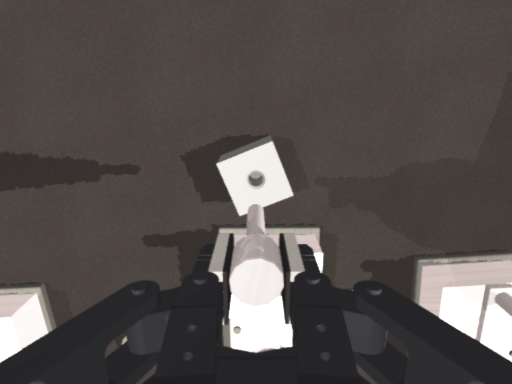

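View pics/sP3.png

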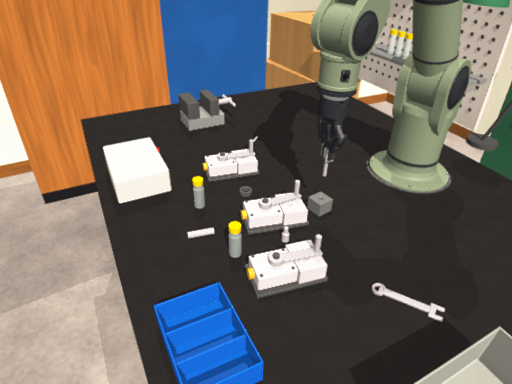

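```bash
python3 - <<'E'
from h import *
ci=viewer.camera_info('wrist');s=bot.observe();p=s['position'];print(p,s['tool_rot'])
g=cv2.imread('pics/wP3.png',0);x0,y0=240,166
sub=g[y0:194,x0:272]; m=(sub<140).astype(np.uint8)
n,l,st,c=cv2.connectedComponentsWithStats(m);
for i in range(1,n): print(st[i],c[i]+[x0,y0])
print('hole',onz(ci,(256,179),.04))
for z in(.1174,.11): print(proj(ci,[p[0],p[1],z]))
cv2.imwrite('pics/z.png',cv2.resize(cv2.imread('pics/wP3.png')[160:320,200:310],None,fx=3.6,fy=3.6,interpolation=cv2.INTER_CUBIC))
E
```

```text
[0.42162939 0.0514339  0.17222296] [-3.14126518e+00 -6.13151179e-04  2.91821276e+00]
[  9  10  14  10 108] [255.60185185 180.52777778]
hole [0.41914691 0.05131574 0.04      ]
[[257.05544644 213.51774702]]
[[257.02307081 209.53403674]]
```

View pics/z.png

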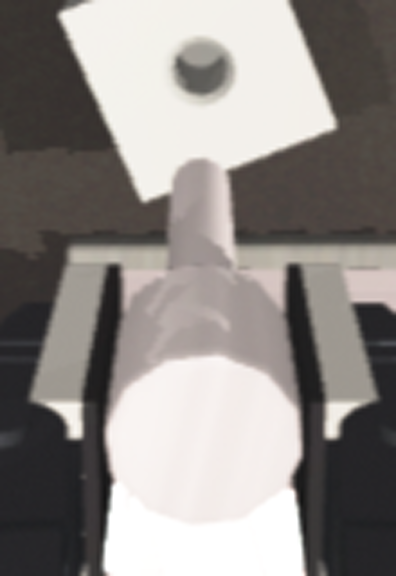

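```bash
python3 - <<'E'
from h import *
rel([0.5255,0.0503,0.1822],2.918)
E
```

```text
clock 15.85 pos [0.4216 0.0514 0.1722] yaw 2.918 grip 0.0208
F [ 0.06 -0.61 -1.2 ] turn units [-0.0001 -0.0002  0.0001] shift units in final tool frame [-4.061  0.877 -0.399] in current [-4.061  0.876 -0.402]
```

Request:
move_arm([
  [-0.7,0.14,-0.4,0,0,0],
  [-1,0.22,0,0,0,0],
  [-1,0.22,0,0,0,0],
  [-0.9,0.2,0,0,0,0],
  [-0.46,0.1,0,0,0,0],
])

```text
clock: 16.35
position: [0.5269, 0.0503, 0.1815]
tool_rot: [-3.141, -0.001, 2.918]
force: [-0.3, 0.8, -1.0]
grip_width: 0.021
```

Request:
move_arm([
  [0,0,0,0,0,0],
  [0,0,0,0,0,0],
  [0,0,0,0,0,0],
])

```text
clock: 16.65
position: [0.5249, 0.0504, 0.1824]
tool_rot: [-3.141, -0.001, 2.918]
force: [-0.0, 0.2, -0.3]
grip_width: 0.0205
```

```bash
python3 - <<'E'
from h import *
rel([0.5255,0.0503,0.1822],2.918)
ci=viewer.camera_info('wrist');a=save('wrist','wH.png')
cv2.imwrite('pics/z2.png',cv2.resize(a[140:320,180:330,::-1],None,fx=3.3,fy=3.3,interpolation=cv2.INTER_CUBIC))
s=bot.observe();print(s['position'],proj(ci,[.5255-.0027,.0503,.05]))
g=cv2.cvtColor(a,cv2.COLOR_RGB2GRAY);x0,y0=240,160
sub=g[y0:200,x0:272]; m=(sub<140).astype(np.uint8)
n,l,st,c=cv2.connectedComponentsWithStats(m);
for i in range(1,n): print(st[i],c[i]+[x0,y0])
E
```

```text
clock 16.65 pos [0.5249 0.0504 0.1824] yaw 2.918 grip 0.0205
F [-0.02  0.19 -0.26] turn units [-0.0001 -0.0003  0.0001] shift units in final tool frame [-0.025  0.001  0.008] in current [-0.025  0.001  0.008]
[0.52506438 0.05046019 0.1825488 ] [[256.0833577 179.4373107]]
[10 18 13  9 84] [256.26190476 181.85714286]
```

View pics/z2.png

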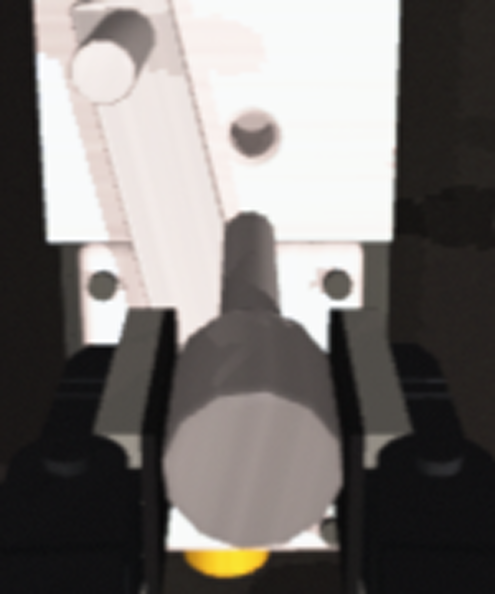

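Request:
move_arm([
  [-0.03,0.01,0.8,0,0,0],
  [0,0,0.8,0,0,0],
  [0,0,0.8,0,0,0],
  [0,0,0.4,0,0,0],
  [0,0,0,0,0,0],
])

```text
clock: 17.2
position: [0.5258, 0.0505, 0.1118]
tool_rot: [-3.141, -0.002, 2.918]
force: [-0.9, 0.1, -0.2]
grip_width: 0.021
```

```bash
python3 - <<'E'
from h import *
rel([0.5258,0.0505,0.106],2.918)
ci=viewer.camera_info('wrist');a=save('wrist','wH2.png')
cv2.imwrite('pics/z3.png',cv2.resize(a[140:320,180:330,::-1],None,fx=3.3,fy=3.3,interpolation=cv2.INTER_CUBIC))
E
```

```text
clock 17.2 pos [0.5258 0.0505 0.1118] yaw 2.918 grip 0.021
F [-0.89  0.11 -0.22] turn units [-0.0002 -0.0005  0.0001] shift units in final tool frame [ 0.001 -0.002  0.231] in current [ 0.001 -0.002  0.231]
```

View pics/z3.png

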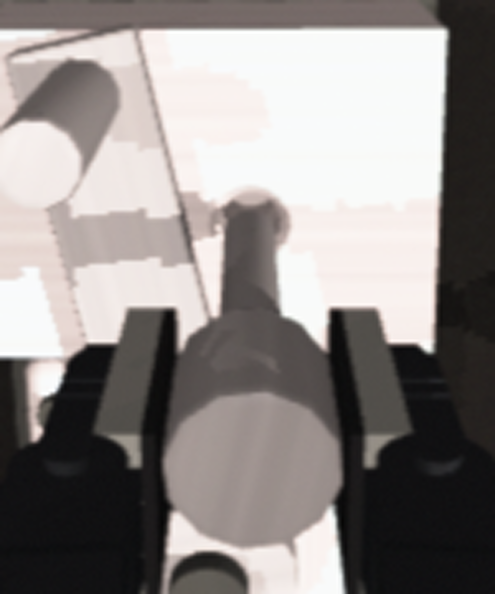

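```bash
python3 - <<'E'
from h import *
ci=viewer.camera_info('wrist');s=bot.observe();p=s['position'];print(p)
C=lambda q:((np.array(q)-[180,140]+.5)*3.3-.5).round(1)
for z in(.05,.056,.062): print(z,C(proj(ci,[p[0],p[1],z])[0]))
for x,y in((253,185),(215,220),(290,220)):print(onz(ci,((x+.5)/3.3-.5+180,(y+.5)/3.3-.5+140),.05))
th=np.linspace(0,2*np.pi,9)
print([C(q) for q in proj(ci,np.c_[p[0]+.005*np.cos(th),p[1]+.005*np.sin(th),.056+0*th])])
cv2.imwrite('pics/z4.png',cv2.resize(cv2.imread('pics/wH2.png')[190:235,230:285],None,fx=12,fy=12,interpolation=cv2.INTER_CUBIC))
E
```

```text
[0.52637651 0.05053712 0.1126667 ]
0.05 [255.4 229.8]
0.056 [255.5 240.4]
0.062 [255.6 251.5]
[0.51743204 0.05209874 0.05      ]
[0.5226892 0.043377  0.05     ]
[0.52590895 0.0574929  0.05      ]
[array([261.3, 264.6]), array([277.9, 253.6]), array([281.4, 234.8]), array([269.7, 219.1]), array([249.6, 215.8]), array([232.9, 227. ]), array([229.6, 245.9]), array([241.4, 261.4]), array([261.3, 264.6])]
```

View pics/z4.png

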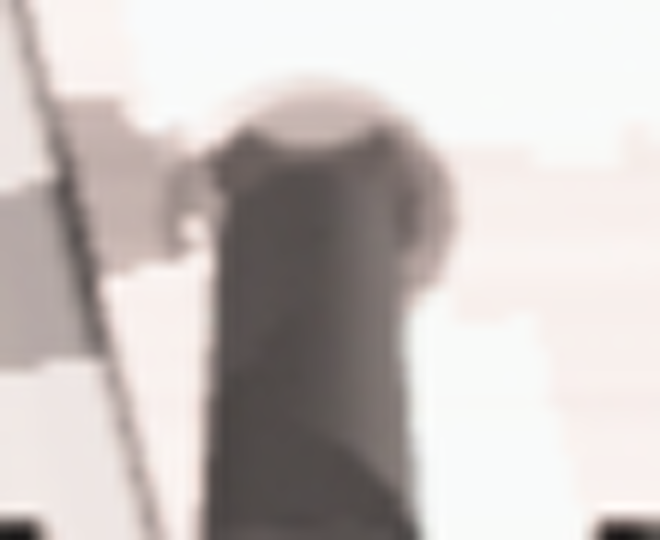

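```bash
python3 - <<'E'
from h import *
ci=viewer.camera_info('wrist');s=bot.observe();p=s['position'];print(p)
h=onz(ci,(255.7,207.5),.05);f=onz(ci,(230+308.5/12-.5,208.4),p[2]-.0558);print(h,f,h-f)
rel(p+np.r_[(h-f)[:2],-.006],2.918)
E
```

```text
[0.52637651 0.05053712 0.1126667 ]
[0.52500812 0.04996805 0.05      ] [0.52320754 0.05007564 0.0568667 ] [ 0.00180058 -0.0001076  -0.0068667 ]
clock 17.25 pos [0.5264 0.0505 0.1127] yaw 2.918 grip 0.0211
F [-0.01  0.11 -0.55] turn units [-0.0001 -0.0002  0.    ] shift units in final tool frame [-0.071  0.012  0.24 ] in current [-0.071  0.012  0.24 ]
```

Request:
move_arm([
  [-0.04,0.01,0.1,0,0,0],
  [0,0,0.1,0,0,0],
  [0,0,0.06,0,0,0],
  [0,0,0,0,0,0],
])

```text
clock: 17.65
position: [0.5277, 0.0506, 0.1061]
tool_rot: [3.142, 0.0, 2.918]
force: [-0.4, 0.2, 0.2]
grip_width: 0.0208
```

Request:
move_arm([
  [0,0,0.06,0,0,0],
  [0,0,0,0,0,0],
])

```text
clock: 17.85
position: [0.5276, 0.0505, 0.1045]
tool_rot: [-3.142, -0.0, 2.918]
force: [-0.6, 0.6, -0.5]
grip_width: 0.0208
```

Request:
move_arm([
  [0,0,0.05,0,0,0],
  [0,0,0,0,0,0],
])

```text
clock: 18.05
position: [0.5276, 0.0506, 0.1032]
tool_rot: [-3.142, -0.0, 2.918]
force: [-0.6, -0.5, 0.1]
grip_width: 0.0207
```

Request:
move_arm([
  [0,0,0.05,0,0,0],
  [0,0,0.05,0,0,0],
  [0,0,0,0,0,0],
])

```text
clock: 18.35
position: [0.5276, 0.0506, 0.1006]
tool_rot: [-3.141, -0.0, 2.918]
force: [-0.6, -0.6, -1.1]
grip_width: 0.0208
```

Request:
move_arm([
  [0,0,0.06,0,0,0],
  [0,0,0.06,0,0,0],
  [0,0,0,0,0,0],
])

```text
clock: 18.65
position: [0.5276, 0.0505, 0.0976]
tool_rot: [-3.141, -0.0, 2.918]
force: [0.3, 0.4, -1.6]
grip_width: 0.0211
```

Request:
move_arm([
  [0,0,0.1,0,0,0],
  [0,0,0.1,0,0,0],
  [0,0,0.1,0,0,0],
  [0,0,0,0,0,0],
])

```text
clock: 19.05
position: [0.5275, 0.0505, 0.0899]
tool_rot: [-3.141, -0.0, 2.918]
force: [0.2, -0.1, -1.0]
grip_width: 0.0208
```

Request:
move_arm([
  [0,0,0.1,0,0,0],
  [0,0,0.1,0,0,0],
  [0,0,0.1,0,0,0],
  [0,0,0,0,0,0],
])

```text
clock: 19.45
position: [0.5276, 0.0505, 0.0824]
tool_rot: [-3.141, -0.0, 2.918]
force: [-0.7, -0.3, -0.6]
grip_width: 0.0211
```

Request:
move_arm([
  [0,0,0.06,0,0,0],
  [0,0,0,0,0,0],
])

```text
clock: 19.65
position: [0.5276, 0.0506, 0.0812]
tool_rot: [-3.142, -0.0, 2.918]
force: [-0.8, 0.3, -1.7]
grip_width: 0.0208
```

Request:
move_arm([
  [0,0,0.05,0,0,0],
  [0,0,0,0,0,0],
])

```text
clock: 19.85
position: [0.5276, 0.0506, 0.0799]
tool_rot: [-3.142, -0.0, 2.918]
force: [-0.9, -0.1, -0.8]
grip_width: 0.0204
```

Request:
move_arm([
  [0,0,0.05,0,0,0],
  [0,0,0.04,0,0,0],
  [0,0,0,0,0,0],
])

```text
clock: 20.15
position: [0.5276, 0.0505, 0.0777]
tool_rot: [-3.142, -0.0, 2.918]
force: [-1.4, -1.0, -0.0]
grip_width: 0.0211
```

Request:
move_arm([
  [0,0,0.04,0,0,0],
  [0,0,0,0,0,0],
])

```text
clock: 20.35
position: [0.5276, 0.0505, 0.0767]
tool_rot: [-3.142, -0.0, 2.918]
force: [-0.3, 0.3, 0.5]
grip_width: 0.0206
```

Request:
move_arm([
  [0,0,0.04,0,0,0],
  [0,0,0,0,0,0],
])

```text
clock: 20.55
position: [0.5278, 0.0505, 0.0759]
tool_rot: [3.142, 0.0, 2.918]
force: [-2.5, -1.5, 4.0]
grip_width: 0.0204
```

Request:
move_arm([
  [0,0,0,0,0,0],
  [0,0,0,0,0,0],
  [0,0,0,0,0,0],
  [0,0,0,0,0,0],
], claw=0.1)

```text
clock: 20.95
position: [0.5277, 0.0506, 0.0758]
tool_rot: [3.142, 0.0, 2.918]
force: [-0.1, -0.4, 0.0]
grip_width: 0.0387
```

```bash
python3 - <<'E'
from h import *
rel([0.5276,0.0505,0.17],2.918)
save('wrist','wR.png')
E
```

```text
clock 20.95 pos [0.5277 0.0506 0.0758] yaw 2.918 grip 0.0387
F [-0.13 -0.39  0.02] turn units [0.     0.     0.0001] shift units in final tool frame [ 0.005 -0.005 -3.768] in current [ 0.004 -0.004 -3.768]
```

View pics/wR.png

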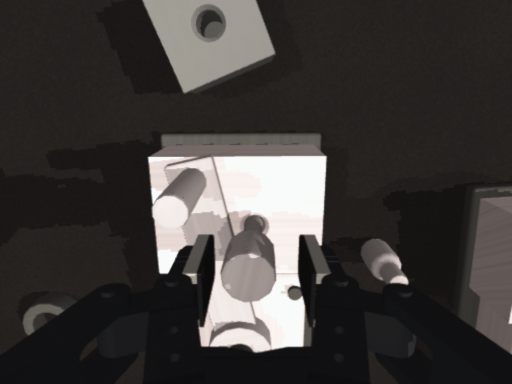

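Request:
move_arm([
  [0,0,-0.4,0,0,0],
  [0,0,-0.8,0,0,0],
  [0,0,-1,0,0,0],
  [0,0,-1,0,0,0],
  [0,0,-1,0,0,0],
])

```text
clock: 21.5
position: [0.5276, 0.0505, 0.1826]
tool_rot: [3.141, 0.0, 2.918]
force: [0.3, -0.9, 0.4]
grip_width: 0.0385
```

Request:
move_arm([
  [0.5,0,-0.5,0,0,0],
  [1,0,0,0,0,0],
  [1,0,0,0,0,0],
  [0,0,0,0,0,0],
  [0,0,0,0,0,0],
])

```text
clock: 22.0
position: [0.467, 0.0645, 0.1941]
tool_rot: [3.141, 0.001, 2.919]
force: [0.3, -0.2, 0.3]
grip_width: 0.0382
```

```bash
python3 - <<'E'
from h import *
ci=viewer.camera_info('wrist');save('wrist','wF.png');a=save('scene','sF.png');save('top','tF.png')
cv2.imwrite('pics/sFz.png',cv2.resize(a[130:300,180:340,::-1],None,fx=3.5,fy=3.5,interpolation=cv2.INTER_CUBIC))
cs=viewer.camera_info('scene')
for z in(.02,.05,.105): print(z,((proj(cs,[.5265,.0505,z])[0]-[180,130]+.5)*3.5-.5))
E
```

```text
0.02 [381.13112048 290.29749107]
0.05 [383.84318019 260.52223381]
0.105 [389.03815923 203.19451055]
```

View pics/wF.png

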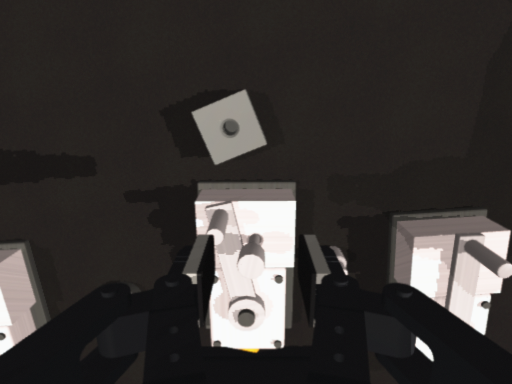

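View pics/sFz.png

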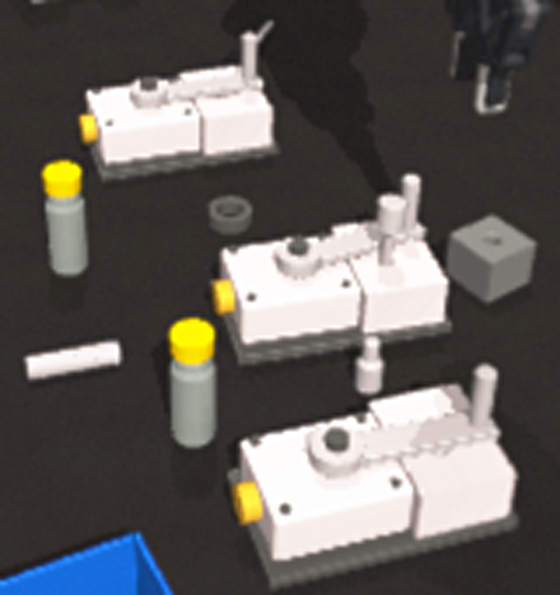

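View pics/tF.png

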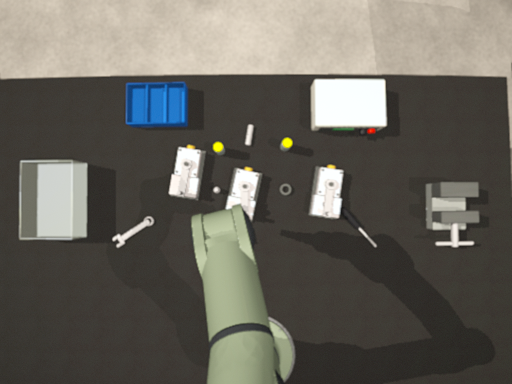

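```bash
python3 -c "
from h import *
print(workorder.job_done(), bot.observe()['clock'])"
```

```text
the job is handed in; nothing more can be done
the job is handed in; nothing more can be done
```

The middle head (y ≈ 0.03 m) is the worn one. The lock-out pin is now in its hole, and the job was handed in at about 22 s.

- **Finding the loose lever:** The left head's lever stopped almost at once when pushed toward its hole side, with about 8 N on the wrist. The middle lever swung freely, so I did not test the right head.
- **Swinging it:** I pushed the middle lever to its hole-side stop (about 12 N), then to the stop away from the hole (about 9 N). The wrist picture then put it at about +0.21 rad with the hole clear.
- **Pin:** It went in without resistance and bottomed at about 4 N on the wrist, at the height worked out beforehand.
- **Last checks:** The final scene picture shows the pin upright. Its knob top is within about a pixel of where a fully home pin should appear. In those last pictures the lever is still clear, the gripper is empty and away from everything, and the bystanders look unmoved.
- **Disagreement:** The wrist camera read about 2.5 mm short in x. I corrected for it against the stand hole and the pin foot.
- **Not checked:** I could not read the contact forces on the heads directly. The largest push I saw on a head was about 12 N at the wrist.

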